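Load a reagent cartridge under the rack's spring hold-down flap

ROBOT

A 6-joint arm with a two-finger parallel gripper is mounted at the origin on the work surface. World frame = base frame: x ahead of the robot, y to its left, z up, the work surface at z = 0. Lengths are in mm, angles in rad, forces in N, time in s.
With the tool pointing down it reaches from about 275 to 750 mm from the base axis. Payload 10.2 kg.
Tool frame: the origin (TCP) lies midway between the tips of the shut fingers; the grasp point (between the pads) lies 19 mm behind it (ctrl.grasp_offset is the distance from the TCP to the grasp point, in mm); z points along the fingers, y is the line along which they close (so a half turn about z gives the same grasp; the last joint's range is limited). The gripper opens to 85 mm and grips with 20 to 120 N. Pads are 22 mm wide; open, the fingers measure 114 mm over their backs; the gripper's body (76 mm by 85 mm) begins 54 mm behind the grasp point. The pads swing forward as they close: fully open they stand 13 mm farther back than shut.
Start: joints at [0.921, 0.313, 1.498, -0, 1.331, -0.223], TCP at [217.342, 477.905, 231.294] pointing down, gripper open.
Joint ranges: [-2.94, 2.94], [-0.97, 2.17], [0.19, 2.56], [-1.23, 4.37], [0.02, 3.11], [-2.88, 2.88]. Speed limits (rad/s): [2.39, 2.39, 3.01, 3.14, 3.14, 3.14].

INTERFACE

Orientations are given as a unit quaternion [w, x, y, z].
In Python, from rig import ctrl, viewer, models gives the robot as it stands. The module is installed in compiled form; this text tells all that it offers.
- The arm moves only by the shell command python3 -m pendant 'ROWS' [OPENING] [FORCE]. ROWS is text: rows parted by semicolons, each of 4 numbers parted by spaces: the shift along the tool's x, y, z in m, then the turn about the tool's z in rad. In form: x y z yaw; .... A call has 1 to 10 rows; each row shifts and turns the commanded pose from where the row before left it, along the tool's axes as they then stand; what a row does not reach is not made up. A row lasts 1/8 s, in which the tool goes at most 62.5 mm and 10.7 degrees, less where a joint would pass 70% of its speed; a pose out of reach is approached as far as the arm can. A call is refused whole if a number of a shift passes 0.0625 or a number of a turn 0.188, either way. A call with a gripper value outside its range is refused whole. OPENING is the opening, from 0 (shut) to 1 (fully open), set as the call begins (- or left out, the last holds). The fingers move at their own pace and stop on an object; FORCE is the grip in N (left out, the last holds). Time passes only in rows, so rows that do not move let the fingers close. It gives the time, the measured TCP pose, the force, the opening and the grip force at its end, in the units of the state.
- ctrl.sense(): the state, without advancing time (a new reading comes with each control period).
- viewer.capture(name): name is "scene" or "top"; returns a dict with "color" (480x640x3 uint8, red, green, blue), "vertical_fov" (degrees; the focal length in pixels is half the picture's height over the tangent of half this angle, whatever the lens; pixels are square), "cx", "cy" (the principal point, pixels), "pose" (4x4, takes a point from camera to world coordinates). Camera axes: x right, y down, z forward; pixel columns grow to the right and rows downward; lengths in mm; the calibration is good to about 2 mm. A picture is of the moment at which its call begins. There is no depth.
- ctrl.finish_job(): hands the job in; it is judged then, once.
Trained networks look in the newest picture that a camera, given by its name, has taken for a name from the list of things; names that differ only in an ending like _2 or _b are one class to them, and where a whole thing is asked for, a point or a joint stands for the part that bears it (a point fixed in the world has none). Each returns a list of dicts, best first, with "p" (0 to 1); they miss things now and then, are a little off and sometimes report something else, mostly with a low value. They report only what shows in the picture. A call takes as long as a camera call.
- models.boxes_of(camera, query): "at" ([x, y, z] in mm, in world coordinates, good to about 4 mm: the middle of the surface that is visible of it).
The state is a dict: "time_s": time; "joints": joint angles; "dq": joint speeds; "tau": joint torques, N m; "eef_pos": TCP position; "ee_rot": TCP orientation; "force": force on the tool from outside, world axes, zero at the start; "wrist_torque": the same for the moment, N m; "grip_width": opening from 0.0 (shut) to 1.0 (fully open); "grip_force": force on a finger pad.
Only numpy, scipy, OpenCV 4.12 (cv2) and the standard library are available. Lean on these libraries where they do the work, as an engineer would, in place of code of your own. Each camera call takes 0.05 s, during which the arm holds its last target. There are 200 camera calls.

TASK

Load the reagent cartridge that is waiting in the open front of the rack's lane: with one fingertip press down the finger bar to hold the spring-closed flap open, and with the other fingertip push the cartridge along the lane under the flap until it is fully home against the end stop. Keep the flap open until the cartridge is home, then let go so that the flap closes down onto it. Only push: do not grip, lift or tip the cartridge, and leave the other things on the bench where they are.

Things in the scene. Friction and masses are not known exactly. Their poses are not given: they have to be found in the camera images.
- rack: Fixed one-lane cartridge rack, metal. Origin: on the bench under the lane's centre line, at the flap's front edge; x = push direction, y left, z up. Dark base plate x -128..74, y -82..26; its top, z = 6 mm, is the lane floor. The lane (y = 0, x -124..62) lies between low guide rails, inner faces y = +-12.5, tops z = 14 mm; it is open above and in front as far as the flap.
- end_stop (a point): Centre of the face of the end stop that closes the lane's far end, on the lane floor (rack x = 62, y = 0, z = 6 mm). The stop is 32 mm high, 35 mm wide.
- flap_hinge (a point): Point of the hinge axis at rack x = 0 (y = -24.5, z = 44 mm). The axis runs parallel to the lane, along its right side, in three upright brackets at rack x = -76, -6 and 68 mm, each 6 mm wide along x, 11 mm deep (y -30..-19), highest point z = 50 mm.
- flap (a joint): Angle (rad) of the rocking steel flap about flap_hinge: 0 = shut over the empty lane, grows as it opens, hard stop at 0.6. Left of the hinge it covers the lane, right of it is the finger bar: pressing the bar down raises the flap, a spring shuts it when let go. Above about 0.33 it clears a cartridge; let down on a loaded cartridge it rests at about 0.28.
- flap_lip (a point): Front lower edge of the flap's turned-down lip (rack x = 0, y = 4, z = 40 mm when shut). The flap covers rack x 0..61; the lip runs along it at y 2.5..5.5. Shut, it hangs 8 mm below the top of a cartridge in the lane: it bars the way, and pushing the cartridge cannot open it. Fully open, the flap's top edge is 70 mm above the bench.
- finger_bar (a point): Point on top of the finger bar, 39.5 mm right of the hinge (rack x = 0, y = -64, z = 56 mm when shut). The bar, a steel plate with black rubber pad, runs along the lane, rack x -85..61, from the hinge to y = -77; shut, it slopes up to the right by 0.2 rad. A fingertip can slide along it. Here it sinks 20 mm for 0.5 rad (to z = 36 mm), needing 2.5 N at first, 5 to 6 N when down.
- cartridge: White six-well reagent cartridge, foil top, 76 long (x), 22 wide, 42 mm tall, about 60 g, standing on the lane floor in the open front. Origin: centre of its underside; x points along the lane to the flap. Flat upright ends at x = +-38 mm. Its leading end starts 8 to 24 mm short of the flap. Home: origin at rack x = 24 mm, rear end 14 mm out in front of the flap. Slides easily.
- spare_cartridge: Another cartridge of the same kind, standing on the bench to the left of the rack: leave it alone. Origin: centre of its underside.
- reagent_bottle: Small capped bottle, 38 mm across, 75 mm tall, standing left of the rack: leave alone. Origin: centre of its underside.
- tip_box: Grey pipette-tip box with a clear lid, 124 x 85 x 59 mm, standing to the right of the rack: leave alone. Origin: centre of its underside.
- microplate: Clear microplate, 86 x 128 x 14 mm, lying beyond the rack: leave alone. Origin: centre of its underside.
- tube_rack: White rack of capped tubes, 70 x 130 mm, 98 mm tall, to the left: leave alone. Origin: centre of its underside.
- marker: Marker pen, 135 mm long, 12 mm thick, lying to the right: leave alone.
- timer: White bench timer, about 45 x 62 x 62 mm, standing to the right: leave alone. Origin near the centre of its underside.

How it is judged (in metres and radians):
On the way, in this order (a step that is already met when the one before it is completed fails the run):
1. the flap is held open while the cartridge is still in front of it (value of joint flap above 0.36 rad and x of cartridge in the frame of rack below -0.036 m), for 0.2 s.
2. the cartridge is fully home with the flap still held open (value of joint flap above 0.36 rad and x of cartridge in the frame of rack above 0.021 m), for 0.1 s.
At the end, for the whole second after the job is handed in: the cartridge stands on the lane floor, upright within 0.08 rad and at rest, its leading end within 3 mm of the end stop, and the flap has closed down onto its top (flap angle 0.2 to 0.33 rad) (x of cartridge in the frame of rack above 0.021 m and y of cartridge in the frame of rack between -0.004 and 0.004 m and z of cartridge in the frame of rack below 0.009 m and angle between cartridge's own z axis and vertical below 0.08 rad and linear speed of cartridge below 0.01 m/s and value of joint flap between 0.2 and 0.33 rad); the robot touches nothing.
It fails at once if the cartridge is lifted off the lane floor by 8 mm or more (z of cartridge in the frame of rack above 0.014 m).
It fails at once if the cartridge is tipped by more than 0.2 rad (angle between cartridge's own z axis and vertical above 0.2 rad).
It fails at once if the flap is let down while the cartridge is only part of the way under it (value of joint flap below 0.31 rad and x of cartridge in the frame of rack between -0.032 and 0.018 m).
It fails at once if one of the other things on the bench is moved by more than 20 mm (distance of any of spare_cartridge, reagent_bottle, tip_box, microplate, tube_rack, marker, timer from where it was at the start of the episode above 0.02 m).
It fails at once if the spare cartridge or the bottle is knocked over (angle between any of spare_cartridge, reagent_bottle's own z axis and vertical above 0.4 rad).
It also fails if it takes over 40 s, if anything falls off the work surface, if the arm or the gripper's body presses on something with over 40 N, if the wrist force passes 120 N, or if a joint passes its speed limit or range.

## Working session

There is one attempt and no reset: what is moved stays moved. The work goes in short steps, Python scripts to look and compute and a shell command to move; the robot and the scene stay as the last step left them, time stands still between calls to the robot, and variables do not carry over. Pictures are saved under pics/ and viewed, at most 10 in all, crops included, and the job is handed in when it is done.

```bash
mkdir -p pics; python3 - <<'E'
from rig import ctrl, viewer, models
import cv2,numpy as np
for n in("scene","top"):
    c=viewer.capture(n); cv2.imwrite(f"pics/{n}0.png",c["color"][:,:,::-1]); print(n,c["vertical_fov"],c["cx"],c["cy"],np.round(c["pose"],3).tolist())
    np.savez(f"{n}.npz",**{k:np.array(v) for k,v in c.items()})
    for q in("rack","cartridge","finger_bar","flap_lip","end_stop","flap_hinge","tip_box","timer","marker"):
        print(q,[(np.round(d["at"]).tolist(),round(d["p"],2)) for d in models.boxes_of(n,q)][:3])
print(ctrl.sense())
E
```

```text
scene 55.983523458107555 314.9093248895354 235.0490435804598 [[-0.777, 0.534, -0.332, 922.415], [0.629, 0.663, -0.406, 423.508], [0.003, -0.525, -0.851, 997.81], [0.0, 0.0, 0.0, 1.0]]
rack [([598.0, 62.0, 44.0], 0.8), ([540.0, 87.0, 47.0], 0.7)]
cartridge [([540.0, 89.0, 48.0], 0.82)]
finger_bar [([606.0, 50.0, 54.0], 0.67)]
flap_lip [([608.0, 46.0, 54.0], 0.9)]
end_stop [([602.0, 58.0, 44.0], 0.73)]
flap_hinge [([600.0, 61.0, 47.0], 0.59)]
tip_box [([609.0, -90.0, 63.0], 0.92), ([600.0, 60.0, 47.0], 0.59)]
timer [([600.0, -462.0, 21.0], 0.91), ([611.0, 47.0, 55.0], 0.47)]
marker []
top 42.47417334435329 321.87555072350864 243.69618126357045 [[-0.021, -0.986, 0.163, 309.72], [-1.0, 0.02, -0.004, -20.135], [0.001, -0.163, -0.987, 1580.344], [0.0, 0.0, 0.0, 1.0]]
rack [([576.0, 54.0, 44.0], 0.68)]
cartridge [([533.0, 89.0, 47.0], 0.56)]
finger_bar [([602.0, 46.0, 52.0], 0.93)]
flap_lip [([602.0, 47.0, 54.0], 0.93)]
end_stop [([571.0, 56.0, 50.0], 0.96), ([616.0, 165.0, 54.0], 0.22)]
flap_hinge [([576.0, 59.0, 49.0], 0.65)]
tip_box [([600.0, -102.0, 62.0], 0.95)]
timer [([585.0, -471.0, 35.0], 0.68)]
marker [([431.0, -494.0, 12.0], 0.78)]
{'time_s': 1.0, 'joints': array([ 9.20624556e-01,  3.12899226e-01,  1.49769725e+00,  2.58231186e-05,
        1.33097026e+00, -2.23381000e-01]), 'dq': array([ 2.56736191e-04, -1.27062178e-03,  4.29546599e-04, -7.97265282e-04,
        5.24464244e-05, -3.28892536e-04]), 'tau': array([-4.61465461e-04, -4.12173629e+01, -2.59896773e+01, -2.37246959e-04,
        4.66916099e-04, -4.91922407e-06]), 'eef_pos': array([217.33033677, 477.92154264, 231.29560839]), 'ee_rot': array([-5.88367531e-06,  2.11782481e-01,  9.77316827e-01,  1.70458454e-05]), 'force': array([-0.71496425,  0.67298287,  0.69177242]), 'wrist_torque': array([-0.01366231,  0.03170598,  0.0182602 ]), 'grip_force': 0.0, 'grip_width': 1.0009362319309125}
```

View pics/scene0.png

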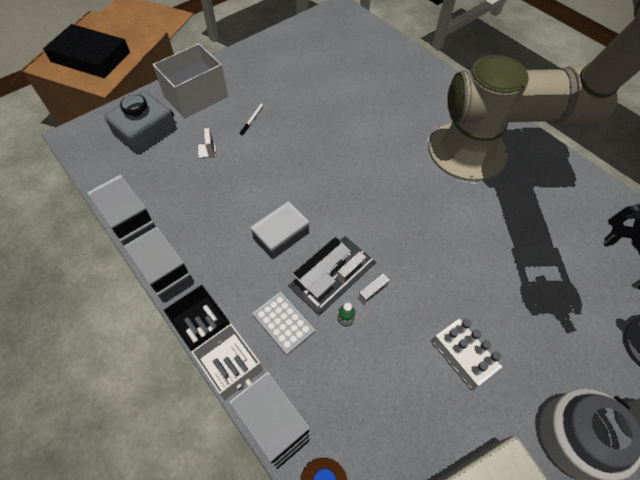

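View pics/top0.png

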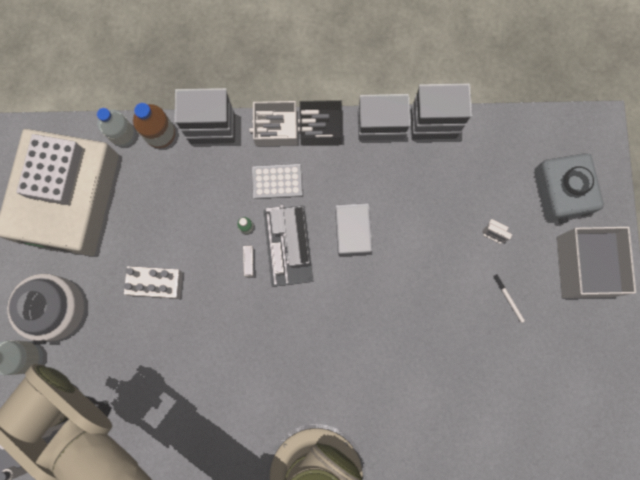

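The scene view shows the rack around px (335,272), with the cartridge at its robot-side end. The top view has the rack at (288,245), cartridge (278,258), spare (248,261), bottle (245,225) and tip box (353,229). I'll zoom in to fit the rack pose.

```bash
python3 - <<'E'
import cv2,numpy as np
a=np.load("top.npz")["color"][195:295,225:335,::-1]; cv2.imwrite("pics/t1.png",cv2.resize(a,None,fx=6,fy=6,interpolation=cv2.INTER_CUBIC))
a=np.load("scene.npz")["color"][225:325,280:400,::-1]; cv2.imwrite("pics/s1.png",cv2.resize(a,None,fx=6,fy=6,interpolation=cv2.INTER_CUBIC))
E
```

```text
(no output)
```

View pics/t1.png

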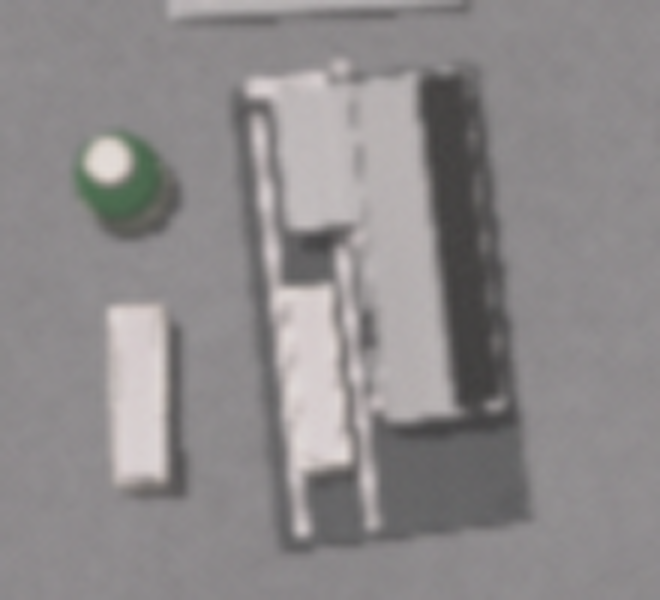

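View pics/s1.png

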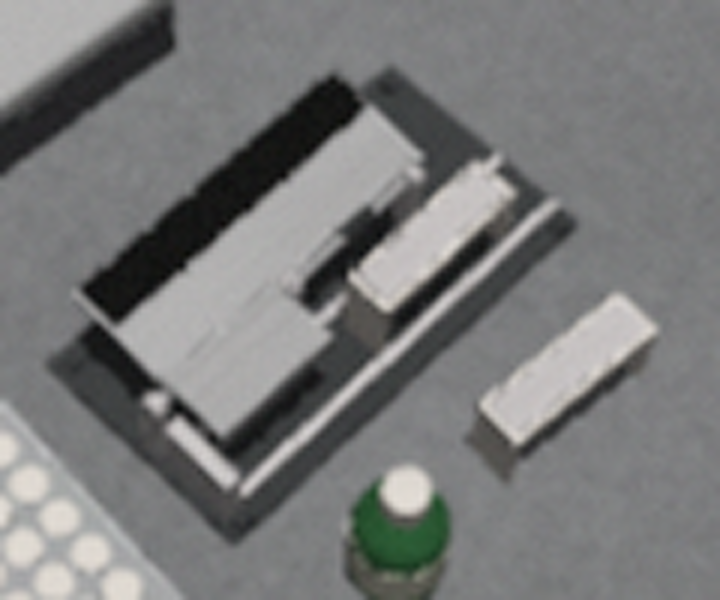

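```bash
cat > fit.py <<'E'
import numpy as np
from scipy.optimize import least_squares
def proj(c,P):
    T=c["pose"];f=240/np.tan(np.radians(float(c["vertical_fov"]))/2)
    p=(np.asarray(P)-T[:3,3])@T[:3,:3]
    return np.c_[f*p[:,0]/p[:,2]+c["cx"],f*p[:,1]/p[:,2]+c["cy"]]
def W(q,P):
    P=np.asarray(P,float);c,s=np.cos(q[2]),np.sin(q[2])
    return np.c_[q[0]+c*P[:,0]-s*P[:,1],q[1]+s*P[:,0]+c*P[:,1],P[:,2]]
E
python3 - <<'E'
from fit import *
t,s=np.load("top.npz"),np.load("scene.npz")
B=[(-128,26,6),(-128,-82,6),(74,-82,6),(74,26,6)]
px=lambda L,o:(np.array(L)+.5)/6-.5+o
tb=px([(285,550),(530,518),(475,65),(237,90)],(225,195)); sb=px([(575,225),(390,68),(50,362),(237,543)],(280,225))
C=[(38,11,48),(38,-11,48),(-38,-11,48),(-38,11,48)]
tc=px([(275,285),(332,285),(352,465),(302,475)],(225,195)); sc=px([(385,308),(350,275),(485,163),(517,192)],(280,225))
def run(M,a,b,q0):
    out=[]
    for ua,ub in((1,1),(1,0),(0,1)):
        r=least_squares(lambda q:np.r_[ua*(proj(t,W(q,M))-a).ravel(),ub*(proj(s,W(q,M))-b).ravel()],q0)
        out.append(r.x); print(r.x.round(3),np.abs(r.fun).max().round(2))
    return out[0]
q=run(B,tb,sb,[590,80,.1]); k=run(C,tc,sc,[540,89,.1])
d=k[:2]-q[:2];cc,ss=np.cos(q[2]),np.sin(q[2]);print("cart in rack",cc*d[0]+ss*d[1],-ss*d[0]+cc*d[1],k[2]-q[2])
np.save("q.npy",q)
E
```

```text
[5.93168e+02 9.20720e+01 9.90000e-02] 1.28
[5.91395e+02 9.09650e+01 9.90000e-02] 0.77
[5.9503e+02 9.3343e+01 9.8000e-02] 0.84
[5.31138e+02 8.68590e+01 9.10000e-02] 1.38
[5.29753e+02 8.63660e+01 1.13000e-01] 1.11
[5.32632e+02 8.75460e+01 6.70000e-02] 0.74
cart in rack -62.24137345743638 0.9391566945788927 -0.008397333638154994
```

Rack fitted at (593, 92), yaw 0.099, and the cartridge sits at rack x ≈ -62, y ≈ 0. Both agree with the given ranges.

Plan: keep the gripper fully open and yaw the tool so its y axis points at -50° in the rack frame. One finger then lands on the bar, ahead of the other finger, which goes behind the cartridge.

```bash
cat > go.py <<'E'
import sys,numpy as np
from fit import W
from rig import ctrl
from scipy.spatial.transform import Rotation as R
q=np.load("q.npy")
def rep(goal=None):
    s=ctrl.sense();r=R.from_quat(s["ee_rot"],scalar_first=True);M=r.as_matrix();p=s["eef_pos"]
    c,si=np.cos(q[2]),np.sin(q[2]);d=p-[q[0],q[1],0]
    print("t",s["time_s"],"rack pos",np.round([c*d[0]+si*d[1],-si*d[0]+c*d[1],d[2]],1),"tool y in rack deg",np.degrees(np.arctan2(M[1,1],M[0,1])-q[2]).round(2),"F",s["force"].round(1),"w",round(s["grip_width"],3),"j",s["joints"].round(2))
    if goal is not None: print("tool shift mm",(M.T@(W(q,[goal])[0]-p)).round(1))
    print("10mm rack x in tool:",(M.T@[10*c,10*si,0]).round(2))
rep([float(a) for a in sys.argv[1:4]] if len(sys.argv)>3 else None)
E
python3 -m pendant '0 0 0 0.18;0 0 0 0.18;0 0 0 0.18;0 0 0 0.18;0 0 0 0.18;0 0 0 0.18;0 0 0 0.18;0 0 0 0.18;0 0 0 0.18;0 0 0 0.18' 1
python3 -m pendant '0 0 0 0.12;0 0 0 0'; python3 go.py -86 -34 100
```

```text
time_s: 2.25
eef_pos: [217.4, 477.9, 231.3]
ee_rot: [0.0, 0.899, 0.439, -0.0]
force: [0.3, 0.7, -0.1]
grip_width: 0.999
grip_force: 0.0
time_s: 2.5
eef_pos: [217.3, 477.9, 231.3]
ee_rot: [0.0, 0.922, 0.388, -0.0]
force: [-0.1, 0.2, 0.1]
grip_width: 0.995
grip_force: 0.0
t 2.5 rack pos [-335.9  421.1  231.3] tool y in rack deg -50.06 F [-0.1  0.2  0.1] w 0.995 j [ 0.92  0.31  1.5  -0.    1.33  1.7 ]
tool shift mm [-100.5  509.3  131.3]
10mm rack x in tool: [7.67 6.42 0.  ]
```

```bash

python3 -m pendant '-0.008 0.04 0 0;-0.008 0.04 0 0;-0.008 0.04 0 0;-0.008 0.04 0 0;-0.008 0.04 0 0;-0.008 0.04 0 0;-0.008 0.04 0 0;-0.008 0.04 0 0;-0.008 0.04 0 0;-0.008 0.04 0 0' >/dev/null
python3 -m pendant '-0.008 0.04 0 0;-0.008 0.04 0.03 0;-0.004 0.03 0.03 0;0 0 0.03 0;0 0 0 0;0 0 0 0'; python3 go.py -86 -34 90
python3 - <<'E'
from rig import viewer
import cv2
for n,(r,c) in {"top":((195,295),(225,335)),"scene":((205,325),(270,400))}.items():
    a=viewer.capture(n)["color"][r[0]:r[1],c[0]:c[1],::-1]; cv2.imwrite(f"pics/{n}2.png",cv2.resize(a,None,fx=5,fy=5,interpolation=cv2.INTER_CUBIC))
E
```

```text
time_s: 4.5
eef_pos: [511.8, 49.5, 142.6]
ee_rot: [0.0, 0.922, 0.388, 0.001]
force: [0.3, 0.1, -0.1]
grip_width: 1.0
grip_force: 0.0
t 4.5 rack pos [-85.2 -34.3 142.6] tool y in rack deg -50.04 F [ 0.3  0.1 -0.1] w 1.0 j [-0.13  0.38  1.65  0.    1.11  0.64]
tool shift mm [-0.5 -0.9 52.6]
10mm rack x in tool: [7.66 6.42 0.02]
```

View pics/scene2.png

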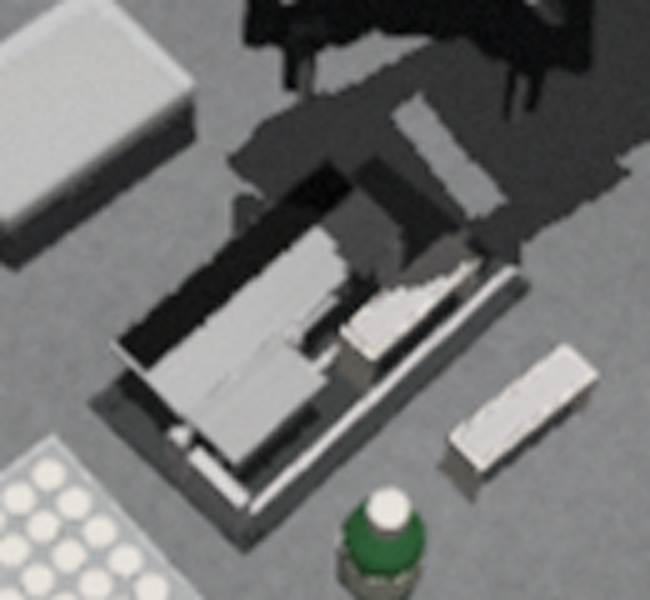

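The crop shows the two fingertips at about (298,93) and (522,115). I'll back-project them to check the spread.

```bash
python3 - <<'E'
from fit import *
s=np.load("scene.npz");q=np.load("q.npy")
for z in (143,156):
  P=W(q,[(-85.2-32,-34.3+38,z),(-85.2+32,-34.3-38,z)]); print(((proj(s,P)-(270,205)+.5)*5-.5).round())
E
```

```text
[[517. 120.]
 [297. 103.]]
[[521. 104.]
 [298.  87.]]
```

```bash

python3 -m pendant '-0.002 -0.002 0.03 0;0 0 0.03 0;0 0 0.02 0;0 0 0 0;0 0 0 0';python3 -m pendant '0 0 0.01 0;0 0 0.007 0;0 0 0 0';python3 -m pendant '0 0 0.008 0;0 0 0.004 0;0 0 0 0'; python3 -m pendant '0 0 0.004 0;0 0 0 0;0 0 0 0';python3 go.py -88 -34 26
python3 - <<'E'
from rig import viewer
import cv2
from fit import *
a=viewer.capture("scene")["color"][205:325,270:400,::-1]; cv2.imwrite("pics/s3.png",cv2.resize(a,None,fx=5,fy=5,interpolation=cv2.INTER_CUBIC))
E
```

```text
time_s: 5.22
eef_pos: [509.2, 49.3, 62.7]
ee_rot: [0.001, 0.922, 0.387, 0.001]
force: [-0.2, -0.4, 0.4]
grip_width: 0.997
grip_force: 0.0
time_s: 5.6
eef_pos: [508.4, 49.3, 43.9]
ee_rot: [-0.0, 0.922, 0.387, -0.0]
force: [-0.2, 1.2, 2.0]
grip_width: 1.004
grip_force: 0.8
time_s: 5.98
eef_pos: [508.8, 49.1, 32.3]
ee_rot: [0.0, 0.922, 0.387, 0.0]
force: [0.6, -2.7, 3.2]
grip_width: 0.996
grip_force: 1.7
time_s: 6.35
eef_pos: [508.7, 49.2, 28.4]
ee_rot: [0.0, 0.922, 0.387, 0.0]
force: [1.9, -3.0, 4.1]
grip_width: 1.001
grip_force: 2.0
t 6.35 rack pos [-88.3 -34.3  28.4] tool y in rack deg -50.13 F [ 1.9 -3.   4.1] w 1.001 j [-0.13  0.54  1.76 -0.    0.84  0.64]
tool shift mm [ 0.4 -0.1  2.4]
10mm rack x in tool: [7.67 6.41 0.01]
```

View pics/s3.png

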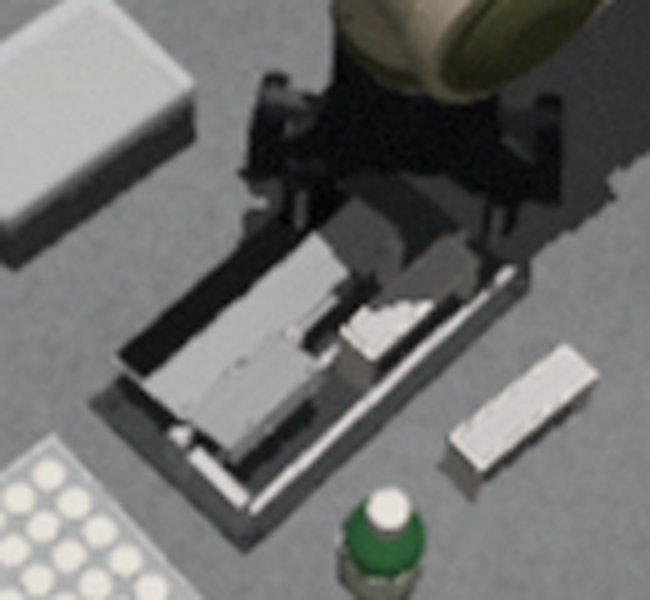

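The bar's far corner has dropped to about (116,360) from (111,345). I'll convert that to a flap angle.

```bash
python3 - <<'E'
from fit import *
s=np.load("scene.npz");q=np.load("q.npy")
for a in (0,.2,.3,.4,.5,.6):
  b=.2-a; o=lambda d,n:(61,-24.5-d*np.cos(b)+n*np.sin(b)*-1*-1,44+d*np.sin(b)+n*np.cos(b))
  c,si=np.cos(a),np.sin(a); y,z=30,4  # flap lip corner approx y=5.5,z=48
  P=W(q,[o(52.5,4),(61,-24.5+y*c-z*si,44+y*si+z*c)]); print(a,((proj(s,P)-(270,205)+.5)*5-.5).round().ravel())
E
```

```text
0 [115. 343. 237. 466.]
0.2 [113. 350. 235. 459.]
0.3 [113. 355. 233. 454.]
0.4 [114. 360. 231. 450.]
0.5 [116. 367. 228. 445.]
0.6 [118. 373. 225. 440.]
```

```bash

python3 -m pendant '0 0 0.003 0;0 0 0 0;0 0 0 0'|grep -E 'pos|force';python3 -m pendant '0 0 0.003 0;0 0 0 0;0 0 0 0'|grep -E 'pos|force'
python3 - <<'E'
from rig import viewer
import cv2
a=viewer.capture("scene")["color"]
b=cv2.resize(a[205:325,270:400,::-1],None,fx=5,fy=5,interpolation=cv2.INTER_CUBIC); cv2.imwrite("pics/s4.png",b)
E
```

```text
eef_pos: [508.6, 49.4, 25.3]
force: [2.6, -1.2, 4.9]
grip_force: 2.2
eef_pos: [508.5, 49.5, 22.3]
force: [1.7, 0.7, 4.9]
grip_force: 2.3
```

View pics/s4.png

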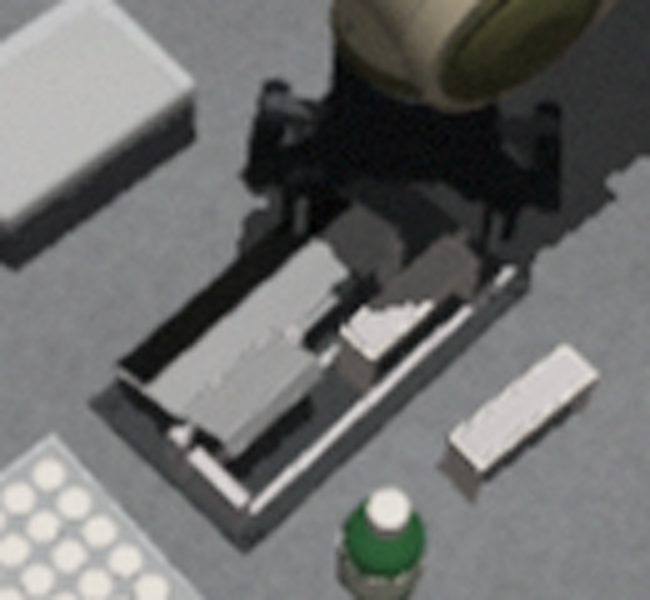

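The bar corner is now at about (118,369), so the flap is near 0.45–0.5 rad. The cartridge hasn't moved. Next I press 1 mm deeper and slide along the lane.

```bash

python3 -m pendant '0 0 0.001 0;0.0038 0.0032 0 0;0.0038 0.0032 0 0;0.0038 0.0032 0 0;0.0038 0.0032 0 0;0.0038 0.0032 0 0;0.0038 0.0032 0 0;0.0038 0.0032 0 0;0.0038 0.0032 0 0;0 0 0 0'|grep -E 'pos|force'; python3 go.py -43 -34 22
python3 - <<'E'
from rig import viewer
import cv2
a=viewer.capture("scene")["color"]
b=cv2.resize(a[205:325,270:400,::-1],None,fx=5,fy=5,interpolation=cv2.INTER_CUBIC); cv2.imwrite("pics/s5.png",b)
E
```

```text
eef_pos: [548.8, 53.1, 21.5]
force: [0.2, -1.4, 4.3]
grip_force: 2.4
t 8.45 rack pos [-48.  -34.4  21.5] tool y in rack deg -50.12 F [ 0.2 -1.4  4.3] w 1.001 j [-0.12  0.62  1.63  0.    0.88  0.66]
tool shift mm [ 4.1  2.9 -0.5]
10mm rack x in tool: [7.67 6.41 0.02]
```

View pics/s5.png

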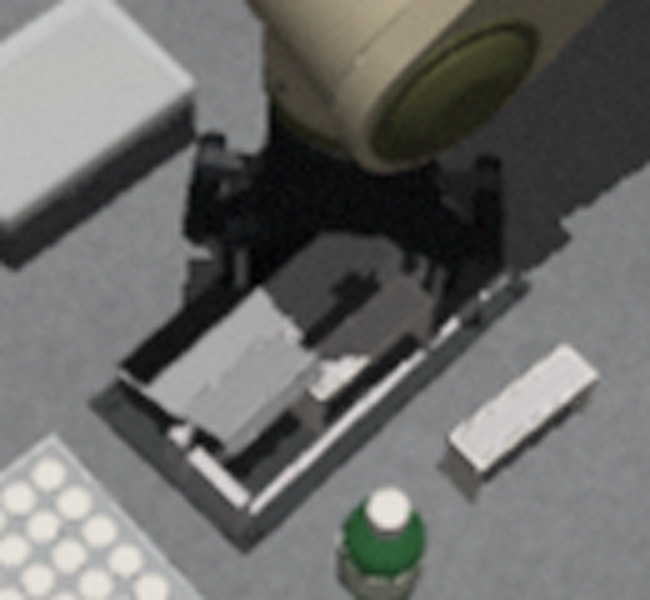

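The cartridge's leading end has slid under the raised flap, now at about (315,400), and the flap is still open. I'll continue the push.

```bash

python3 -m pendant '0.0038 0.0032 0 0;0.0038 0.0032 0 0;0.0038 0.0032 0 0;0.0038 0.0032 0 0;0.0038 0.0032 0 0;0.0038 0.0032 0 0;0.0038 0.0032 0 0;0.0038 0.0032 0 0;0.0038 0.0032 0 0;0 0 0 0'|grep -E 'pos|force'
for i in 1; do python3 -m pendant '0.0015 0.0013 0 0;0.0015 0.0013 0 0;0 0 0 0'|grep -E 'pos|force'; done; python3 go.py
```

```text
eef_pos: [593.0, 57.3, 21.3]
force: [-0.5, -1.8, 3.9]
grip_force: 2.4
eef_pos: [596.6, 57.6, 21.3]
force: [-2.6, -1.0, 4.0]
grip_force: 2.5
t 10.125 rack pos [  0.  -34.6  21.3] tool y in rack deg -50.13 F [-2.6 -1.   4. ] w 1.0 j [-0.1   0.7   1.48  0.    0.96  0.68]
10mm rack x in tool: [7.67 6.41 0.  ]
```

```bash
python3 -m pendant '0.0015 0.0013 0 0;0.0015 0.0013 0 0;0 0 0 0'|grep -E 'pos|force';python3 go.py
```

```text
eef_pos: [600.7, 57.9, 21.3]
force: [-2.2, -2.1, 3.5]
grip_force: 2.4
t 10.5 rack pos [  4.1 -34.7  21.3] tool y in rack deg -50.13 F [-2.2 -2.1  3.5] w 1.001 j [-0.1   0.71  1.46  0.    0.97  0.68]
10mm rack x in tool: [7.68 6.41 0.  ]
```

```bash
for i in 1 ; do python3 -m pendant '0.0015 0.0013 0 0;0 0 0 0'|grep -E 'pos|^force';python3 -m pendant '0.0015 0.0013 0 0;0 0 0 0'|grep -E 'pos|^force'; done
```

```text
eef_pos: [602.5, 58.1, 21.3]
force: [-3.3, -2.2, 5.1]
eef_pos: [603.0, 58.2, 21.0]
force: [-10.7, -3.3, 8.9]
```

Force along the lane jumped to -10.7 N at the predicted position, so the cartridge is home. I'll hold briefly, back off a little, then lift to release the flap.

```bash
python3 -m pendant '0 0 0 0;0 0 0 0;-0.003 -0.0026 0 0;-0.003 -0.0026 0 0;0 0 -0.006 0;0 0 -0.006 0;0 0 -0.008 0;0 0 -0.02 0;0 0 -0.04 0;0 0 -0.05 0'|grep -E 'pos|^force'
python3 -m pendant '0 0 -0.05 0;-0.03 -0.03 -0.03 0;-0.04 -0.04 0 0;-0.05 -0.04 0 0;-0.05 -0.04 0 0;0 0 0 0;0 0 0 0'|grep -E 'pos|^force'
python3 - <<'E'
from rig import viewer
import cv2
a=viewer.capture("scene")["color"]
b=cv2.resize(a[215:325,275:400,::-1],None,fx=5,fy=5,interpolation=cv2.INTER_CUBIC); cv2.imwrite("pics/s6.png",b)
E
```

```text
eef_pos: [595.5, 58.0, 151.8]
force: [0.2, -0.2, 0.6]
eef_pos: [373.8, 41.7, 231.8]
force: [0.2, -0.7, -0.1]
```

View pics/s6.png

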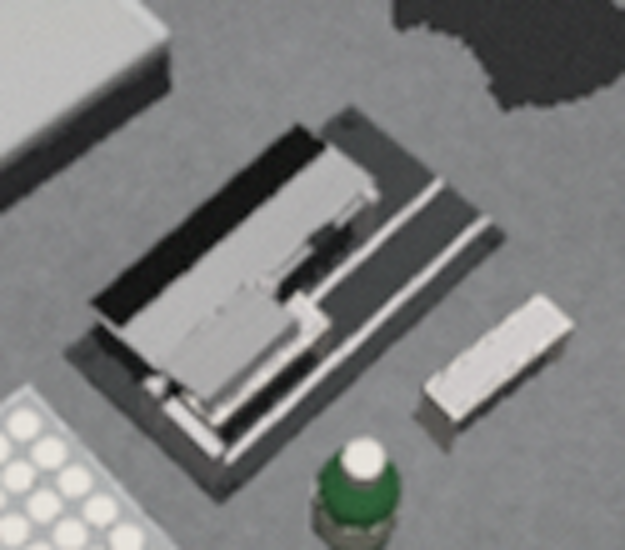

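The cartridge is under the closed flap with its leading end at the stop (about 210,420) and its rear end sticking out in front (about 315,310). The bottle and spare cartridge haven't moved. I'll check the rear edge by projection, then hand in.

```bash
python3 - <<'E'
from fit import *
from rig import ctrl
s=np.load("scene.npz");q=np.load("q.npy")
for x in(24,18): print(((proj(s,W(q,[(x-38,-11,48),(x-38,11,48)]))-(275,215)+.5)*5-.5).round().ravel())
print(ctrl.finish_job())
E
```

```text
[300. 289. 334. 320.]
[309. 281. 343. 311.]
the job is handed in; nothing more can be done
None
```

The cartridge was pushed home against the end stop with the flap held open, the flap then closed onto it, and the job is handed in; no verdict was returned, but the final picture and the 10.7 N push against the stop both agree with it being home.

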